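# Sweep the canister plate, fit the nested double lid, lift off the outer lid

### The arm

A 6-joint arm with a two-finger parallel gripper is mounted at the origin on the work surface. World frame = base frame: x ahead of the robot, y to its left, z up, the work surface at z = 0. Lengths are in m, angles in degrees, forces in N, time in s.
With the tool pointing down it reaches from about 0.425 to 1.125 m from the base axis. Payload 14.9 kg.
Tool frame: the origin (TCP) lies where the fingers leave the gripper's body, on its centre line; the fingertips stand 78 mm ahead of it and the grasp point (between the pads) lies ctrl.hold_point_z ahead of it (ctrl.hold_point_z is the distance from the TCP to the grasp point, in m); z points along the fingers, y is the line along which they close (so a half turn about z gives the same grasp; the last joint's range is limited). The gripper opens to 91 mm and grips with 3 to 60 N. Pads are 32 mm wide; open, the fingers measure 118 mm over their backs; the gripper's body (76 mm by 178 mm) begins 60 mm behind the grasp point.
Start: joints at [-74.845, 21.709, 99.362, -0, 58.929, -1.908], TCP at [0.205, -0.669, 0.292] pointing down, gripper open.
Joint ranges: [-158.91, 158.91], [-42.39, 125.64], [0.06, 152.35], [-60.88, 240.88], [17.5, 164.5], [-176.32, 176.32]. Speed limits (degrees/s): [108.29, 108.29, 136.94, 180, 180, 180].

### API

Orientations are given as a 3x3 rotation matrix whose columns are the frame's x, y, z axes.
In Python, from bench import ctrl gives the robot as it stands.
- The arm moves only by the tool jog_arm, called after "Call:" as name([rows], argument=value, ...), one row to a line, values as JSON. Schema: {"type":"object","properties":{"ticks":{"type":"array","items":{"type":"array","items":{"type":"array","items":{"type":"number"},"minItems":6,"maxItems":6},"minItems":1,"maxItems":10},"minItems":1,"maxItems":1},"aperture":{"type":"number"},"only":{"type":"string"},"quiet":{"type":"boolean"},"lines":{"type":"string"}},"required":["ticks"],"additionalProperties":false}. ticks is a list that holds a single list of rows (three levels of brackets), with 1 to 10 rows, each of 6 numbers: dx, dy, dz in cm, then a rotation vector rx, ry, rz in units of 5 degrees; each row shifts and turns the commanded pose from where the row before left it, along the tool's axes as they then stand; what a row does not reach is not made up. A row lasts 1/12 s, in which the tool goes at most 0.0417 m and 7.16 degrees, less where a joint would pass 70% of its speed; a pose out of reach is approached as far as the arm can. aperture is the finger opening in m, set as the call begins (left out keeps the last). The fingers move at their own pace and stop on an object; the grip force is fixed at half the most. Time passes only in rows, so rows that do not move let the fingers close. The tool returns the time, the measured TCP pose, the force, the opening and the grip force at its end. only (a regular expression) keeps the lines of the reply that match it, lines (a string "A,B") keeps lines A to B, and quiet returns only ok. Input that does not fit is refused with a message, and nothing moves.
- ctrl.observe(): the state, without advancing time (a new reading comes with each control period).
- ctrl.capture(name): name is "scene" or "top" or "wrist"; returns the picture (384x512x3 uint8, red, green, blue); there is no depth.
- ctrl.camera_params(name): a dict with "fx", "fy", "cx", "cy" (pixels), "cam_to_world" (4x4, takes a point from camera to world coordinates). Camera axes: x right, y up, looking along -z (the intrinsics and any distortion apply to the point x, -y, -z); pixel columns grow to the right and rows downward; lengths in m; the calibration is good to about 2 mm. The wrist camera is an equidistant fisheye: a pixel r from the principal point sees the ray r / f radians off the axis. A picture is of the moment at which its call begins: read the wrist's pose just before it. camera_params takes no time and is no camera call; for the wrist camera it gives the pose at the moment of the call.
- ctrl.close_job(): hands the job in; it is judged then, once.
The state is a dict: "time": time; "joint_pos": joint angles; "qd": joint speeds; "joint_efforts": joint torques, N m; "eef_pos": TCP position; "eef_rot": TCP orientation; "wrist_force": force on the tool from outside, world axes, zero at the start; "wrist_torque": the same for the moment, N m; "finger_gap": finger opening in m; "finger_force": force on a finger pad.
Only numpy, scipy, OpenCV 4.12 (cv2) and the standard library are available. Lean on these libraries where they do the work, as an engineer would, in place of code of your own. Each camera call takes 0.05 s, during which the arm holds its last target. There are 200 camera calls.

### The job

With the hand brush, sweep the three charcoal lumps off the steel plate beside the canister mouth into the ash trough along the plate's edge (do not touch them with the fingers), and set the brush back down on the ledge. Then pick up the nested double lid by the inner lid's wooden knob, so that both lids travel as one, and seat it squarely in the canister mouth; let go of the knob, take the outer lid alone by its blue collar and raise it straight up, leaving the inner lid seated and undisturbed so that the fresh roast can breathe. Finish while still holding the outer lid level over the canister, a good 10 cm above where it sat (do not put it down or let go), with everything else on the ledge left in its place.

Things in the scene. Friction and masses are not known exactly. Their poses are not given: they have to be found in the camera images.
- stand: Fixed terracotta stand with a flat steel top plate 50 mm above the ledge; origin on the ledge, z up. In its frame the plate spans x -90..+120, y -120..+100 mm. A canister is sunk in it, neck centred at x +50, y 0. Past the plate's +y edge lies the lower ash trough. The lumps lie in the clear strip of the plate at x below 0, before the neck (neck's front at x +12).
- mouth (a point): Centre of the canister neck's rim, 78 mm above the ledge, stand's axes. Round aluminium neck, outer radius 38, inner 34 mm, rising 28 mm above the plate; nothing to hit inside it down to the plate (the beans are only seen).
- trough (a point): Middle of the ash trough's floor, stand's axes, at x +15, y +132, z +5 mm in the stand's frame. Dark steel, inside x -86..+116, y +100 (plate edge)..+161 mm of the stand's frame, outer wall 28 mm above the ledge: lumps pushed over the plate's +y edge drop into it.
- lump0: Black charcoal lump, 22 x 18 x 18 mm, 12 g, loose. Origin at its centre. Starts on the stand's plate at about x -38..-9 mm, y -50..+56 mm in the stand's frame.
- lump1: Black charcoal lump, 22 x 18 x 18 mm, 12 g, loose. Origin at its centre. Starts on the stand's plate at about x -38..-9 mm, y -50..+56 mm in the stand's frame.
- lump2: Black charcoal lump, 22 x 18 x 18 mm, 12 g, loose. Origin at its centre. Starts on the stand's plate at about x -38..-9 mm, y -50..+56 mm in the stand's frame.
- brush: Loose hand brush standing on its bristles, 140 g. Origin at the centre of its underside (bristle ends), x along its length, z up. Stiff bristles (act as a rigid block) 80 (x) x 26 (y) mm, 30 mm high; wooden back 84 x 30 mm, 30..44 mm; dark grip ridge 64 (x) x 22 (y) mm, 44..84 mm above the origin. Grip the ridge across its 22 mm.
- lid_rest: Fixed round wooden rest that carries the nested lids at the start: foot radius 50 mm, 12 mm thick, and a ring like the canister neck (outer radius 38, inner 34 mm) up to 48 mm. Origin at the centre of its underside. One of the rest and the brush is left of the stand, the other right, either way round.
- inner_lid: Loose brass inner lid, about 220 g, z up. Origin: centre of the flange's underside, which sits on a rim. Plug below: radius 31, 8 mm deep, chamfered. Flange radius 37, 5 mm thick; boss radius 14 up to 10 mm; stem radius 8; dark wooden knob, cylinder of radius 10, from 29 to 57 mm above the origin. No thread or catch. Lifted by the knob it carries the outer lid, which rests on its flange.
- outer_lid: Loose aluminium outer lid, about 190 g. Origin: centre of its disc's underside, z up. Disc radius 60, 4 mm thick, hole radius 16; skirt down to -28 mm, outer radius 60, wall 4 mm; blue collar round the hole, outer radius 23, inner 17, from 4 to 22 mm. Nested, its origin is 5 mm above the inner lid's, with 2 mm side play; the knob stands out of the collar, from 2 to 30 mm above the collar's top.
- pan: Bystander, loose: black steel roasting pan, radius 115 mm, 35 mm high, handle 140 mm along its +y. Origin under its centre.
- jebena: Bystander, loose: green ceramic coffee pot, radius 66 mm, 213 mm high. Origin under its centre.
- pestle: Bystander, loose: wooden pestle 210 mm long along x, 30 mm thick, lying. Origin under its middle.
- rod: Bystander, loose: stainless stirring rod 265 mm long along x, 8 mm thick, lying. Origin under its middle.
- canister: Bystander, loose: closed aluminium canister with twist cap and small vent, radius 42 mm, 114 mm high. Origin under its centre.
- cup: Bystander, loose: white cup without handle, radius 35 mm, 50 mm high. Origin under its centre.

How it is judged:
By the outcome, as a careful person would: the job done as asked, in the order asked, and still so for the second after the job is handed in, while the arm keeps its last pose, push and grip.
It also fails if it takes over 72 s, if anything falls off the work surface, if the arm or the gripper's body presses on something with over 40 N, if the wrist force passes 120 N, or if a joint passes its speed limit or range.

## Working session

There is one attempt and no reset: what is moved stays moved. The work goes in short steps, Python scripts to look and compute and a tool call to move; the robot and the scene stay as the last step left them, time stands still between calls to the robot, and variables do not carry over. Pictures are saved under pics/ and viewed, at most 10 in all, crops included, and the job is handed in when it is done.

```bash
ls; mkdir -p pics
```

Run:
```python
from bench import ctrl
import cv2, numpy as np
o=ctrl.observe(); print(o['time'],o['eef_pos'],o['eef_rot'],o['finger_gap'],ctrl.hold_point_z)
for n in ("scene","top"):
    im=ctrl.capture(n); cv2.imwrite(f"pics/{n}0.png",im[:,:,::-1]); p=ctrl.camera_params(n); print(n,p)
a=[cv2.imread(f"pics/{n}0.png") for n in ("scene","top")]
```

```text
bench.py
pics
0.0 [ 0.20530723 -0.66887422  0.29156824] [[ 9.55970833e-01  2.93461511e-01 -3.29233818e-04]
 [ 2.93461695e-01 -9.55970179e-01  1.11862768e-03]
 [ 1.35364580e-05 -1.16599295e-03 -9.99999320e-01]] 0.09089566734129283 0.0595
scene {'fx': 425.9279951244731, 'fy': 425.9279951244731, 'cx': 260.23096713176614, 'cy': 191.65435451336023, 'cam_to_world': array([[ 0.71972026, -0.55922249,  0.41142795,  1.15208627],
       [ 0.69408075,  0.59319551, -0.40788602, -0.55716418],
       [-0.01595817,  0.57912805,  0.81508039,  1.1414224 ],
       [ 0.        ,  0.        ,  0.        ,  1.        ]])}
top {'fx': 347.8219514524731, 'fy': 347.8219514524731, 'cx': 253.34717468932493, 'cy': 192.55551232432003, 'cam_to_world': array([[-0.01919322,  0.98114636, -0.19231077,  0.39487125],
       [-0.99980131, -0.01987003, -0.0015912 , -0.02898002],
       [-0.00538243,  0.19224202,  0.98133279,  1.24946294],
       [ 0.        ,  0.        ,  0.        ,  1.        ]])}
```
View pics/scene0.png

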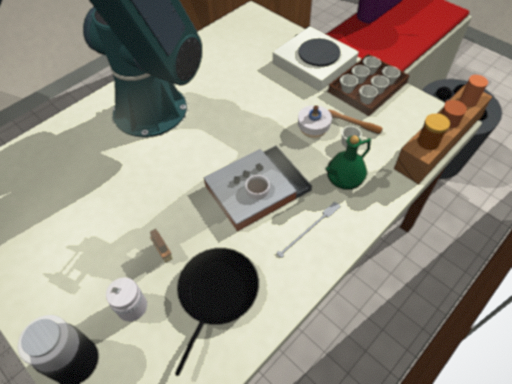

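View pics/top0.png

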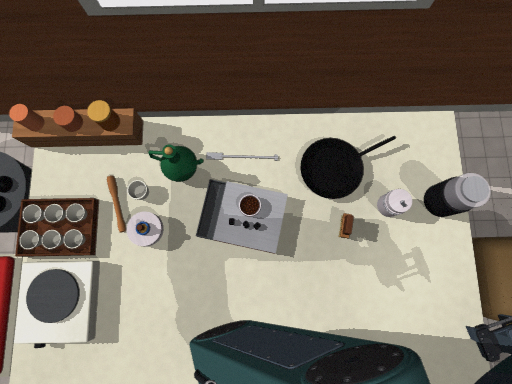

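The scene shows the stand at about (258,188), the brush at (161,244) and the nested lid at (314,118). From the top, the plate is at (245,215) with the dark trough on its left (+y) side at (210,209). The lumps are at (232,222), (249,225) and (261,227), the mouth is at (249,206), the lid at (144,229) and the brush at (346,226). Next I'll enlarge crops to choose masks.

Create h.py:
```python
import numpy as np, cv2
from bench import ctrl
def ray(p,u,v,fish=False):
    x=(u-p['cx'])/p['fx']; y=(v-p['cy'])/p['fy']
    if fish:
        r=np.hypot(x,y); s=np.sin(r)/r if r>1e-9 else 1; d=np.array([x*s,-y*s,-np.cos(r)])
    else: d=np.array([x,-y,-1.])
    M=p['cam_to_world']; d=M[:3,:3]@d
    return M[:3,3],d/np.linalg.norm(d)
def onz(p,u,v,z,fish=False):
    o,d=ray(p,u,v,fish); return o+d*(z-o[2])/d[2]
def tri(rays):
    A=np.zeros((3,3));b=np.zeros(3)
    for o,d in rays:
        P=np.eye(3)-np.outer(d,d);A+=P;b+=P@o
    x=np.linalg.solve(A,b); return x,[np.linalg.norm((np.eye(3)-np.outer(d,d))@(x-o)) for o,d in rays]
```

Run:
```python
import cv2,numpy as np
from h import *
t=cv2.imread('pics/top0.png');s=cv2.imread('pics/scene0.png')
def c(im,x,y,w,h,W,H): return cv2.resize(im[y:y+h,x:x+w],(W,H),interpolation=cv2.INTER_NEAREST)
a=np.hstack([c(t,190,172,110,82,400,300),c(s,198,140,120,90,400,300)])
b=np.hstack([c(t,120,205,50,50,200,300//1),c(t,330,205,40,50,200,300),c(s,292,95,50,50,200,300),c(s,145,225,40,50,200,300)])
cv2.imwrite('pics/m1.png',np.vstack([a,b]))
```

```text
(no output)
```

View pics/m1.png

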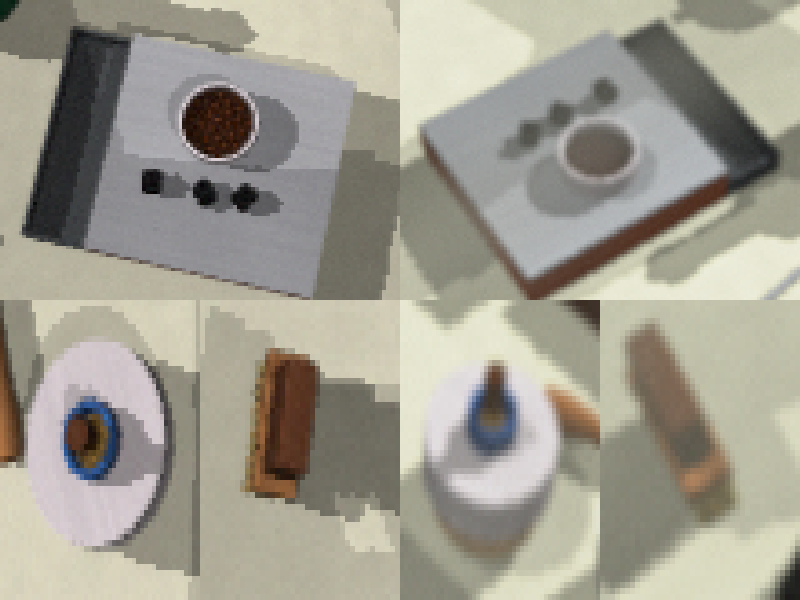

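The mosaic shows clean plate corners in both views. In the top image they are at about (227,181), (288,195), (276,254) and (213,240). It also shows the blue collar, with the knob offset by parallax, and the brush ridge on its lighter back. Next I'll triangulate.

Run:
```python
from h import *
np.set_printoptions(precision=4,suppress=True)
T=ctrl.camera_params('top');S=ctrl.camera_params('scene')
t=lambda x,y:(190+x*.275-.5,172+y*82/300-.5); s=lambda x,y:(198+(x-400)*.3-.5,140+y*.3-.5)
C={'A(+x,+y)':(t(135,33),s(727,180)),'B(+x,-y)':(t(355,82),s(530,296)),'C(-x,-y)':(t(312,297),s(420,127)),'D(-x,+y)':(t(85,247),s(615,33))}
W={}
for k,(a,b) in C.items():
    x,e=tri([ray(T,*a),ray(S,*b)]); W[k]=onz(T,*a,.05); print(k,x,np.array(e),W[k],onz(S,*b,.05))
P=np.array([[.12,.1],[.12,-.12],[-.09,-.12],[-.09,.1]]);Q=np.array([W[k][:2] for k in C])
pc,qc=P.mean(0),Q.mean(0);H=(P-pc).T@(Q-qc);U,_,V=np.linalg.svd(H);R=(V.T@U.T);o=qc-R@pc
print('stand',o,np.degrees(np.arctan2(R[1,0],R[0,0])),'res',Q-(P@R.T+o))
print('mouth',o+R@[.05,0], 'rim top-view', onz(T,*t(217,121),.078),onz(S,*s(598,153),.078))
for a in ((152,182),(204,192),(244,198)):
    w=onz(T,*t(*a),.059); print('lump',w,R.T@(w[:2]-o))
im=cv2.imread('pics/top0.png');im2=cv2.imread('pics/scene0.png')
for n,I,p,bx in(('top',im,T,(120,205,50,50)),('scene',im2,S,(292,95,50,50))):
    h=cv2.cvtColor(I,cv2.COLOR_BGR2HSV)
    m=cv2.inRange(h,(100,110,30),(125,255,255)); x,y,w,hh=bx; z=np.zeros_like(m); z[y:y+hh,x:x+w]=m[y:y+hh,x:x+w]
    c=cv2.convexHull(cv2.findNonZero(z)); e=cv2.minEnclosingCircle(c); M=cv2.moments(c); u,v=M['m10']/M['m00'],M['m01']/M['m00']; print(n,'collar',u,v,e,onz(p,u,v,.07))
    globals()['r'+n]=ray(p,u,v)
print('collar tri',tri([rtop,rscene]))
# brush ridge corners (top crop scale 5,6 ; offset 330,205, x-200)
b=lambda x,y:(330+(x-200)/5-.5,205+y/6-.5)
for q in ((278,60),(318,65),(304,175),(272,170)): print('ridge',onz(T,*b(*q),.084))
b2=lambda x,y:(145+(x-600)/5-.5,225+y/6-.5)
tr=np.mean([b(*q) for q in ((278,60),(318,65),(304,175),(272,170))],0); sc=np.mean([b2(628,340-300+0),b2(655,20),b2(712,130),b2(680,152)],0)
print('brush tri',tri([ray(T,*tr),ray(S,*sc)]),onz(T,*tr,.084),onz(S,*sc,.084))
p=ctrl.camera_params('wrist');print(p['fx'],p['cx'],p['cy'],p['cam_to_world'])
```

```text
A(+x,+y) [0.6794 0.0685 0.0338] [0.0006 0.0006] [0.6752 0.0667 0.05  ] [0.6866 0.0598 0.05  ]
B(+x,-y) [ 0.6288 -0.1467  0.0229] [0.0017 0.0017] [ 0.6227 -0.1455  0.05  ] [ 0.6425 -0.1552  0.05  ]
C(-x,-y) [ 0.4222 -0.0956  0.042 ] [0.003 0.003] [ 0.4203 -0.0976  0.05  ] [ 0.4293 -0.0966  0.05  ]
D(-x,+y) [0.4746 0.1206 0.0397] [0.0057 0.0057] [0.4705 0.1147 0.05  ] [0.4838 0.1193 0.05  ]
stand [ 0.5349 -0.0022] -13.443741608185432 res [[ 0.0004 -0.0005]
 [-0.0011  0.0013]
 [ 0.0008  0.0004]
 [-0.0001 -0.0013]]
mouth [ 0.5836 -0.0138] rim top-view [ 0.583  -0.0121  0.078 ] [ 0.5913 -0.015   0.078 ]
lump [0.5293 0.0506 0.059 ] [-0.0177  0.05  ]
lump [0.519  0.0016 0.059 ] [-0.0164 -0.    ]
lump [ 0.5126 -0.036   0.059 ] [-0.0139 -0.038 ]
top collar 142.23605706874187 227.90402075226976 ((142.24000549316406, 227.69000244140625), 6.795229434967041) [0.5114 0.3523 0.07  ]Traceback (most recent call last):
  File "<stdin>", line 19, in <module>
ZeroDivisionError: float division by zero
```

Run:
```python
from h import *
np.set_printoptions(precision=4,suppress=True)
T=ctrl.camera_params('top');S=ctrl.camera_params('scene')
I=cv2.imread('pics/scene0.png');h=cv2.cvtColor(I,cv2.COLOR_BGR2HSV);m=cv2.inRange(h,(95,70,20),(130,255,255))
z=np.zeros_like(m);z[95:130,305:325]=m[95:130,305:325];c=cv2.findNonZero(z)
if c is not None:
    u,v=cv2.minAreaRect(cv2.convexHull(c))[0];print(len(c),u,v,tri([ray(T,142.2,227.8),ray(S,u,v)]))
print('lid',onz(T,142.2,227.8,.075))
b=lambda x,y:(330+(x-200)/5-.5,205+y/6-.5)
for q in ((278,60),(318,65),(304,175),(272,170)): print('ridge',onz(T,*b(*q),.084))
b2=lambda x,y:(145+(x-600)/5-.5,225+y/6-.5)
tr=np.mean([b(*q) for q in ((278,60),(318,65),(304,175),(272,170))],0); sc=np.mean([b2(628,40),b2(655,20),b2(712,130),b2(680,152)],0)
print('brush tri',tri([ray(T,*tr),ray(S,*sc)]),onz(T,*tr,.084),onz(S,*sc,.084))
p=ctrl.camera_params('wrist');print(p['fx'],p['cx'],p['cy'],p['cam_to_world'])
```

```text
43 315.0 114.5 (array([0.514 , 0.3572, 0.0615]), [np.float64(0.002336572344965283), np.float64(0.0023365723449652633)])
lid [0.5113 0.3508 0.075 ]
ridge [ 0.5417 -0.3346  0.084 ]
ridge [ 0.5384 -0.3613  0.084 ]
ridge [ 0.4772 -0.3474  0.084 ]
ridge [ 0.4803 -0.3263  0.084 ]
brush tri (array([ 0.5119, -0.3437,  0.0707]), [np.float64(0.0025837665596353202), np.float64(0.002583766559635247)]) [ 0.5092 -0.3424  0.084 ] [ 0.5216 -0.3444  0.084 ]
297.3186396354542 260.02739809944336 190.90762217551676 [[ 0.2929  0.9147  0.2785  0.2839]
 [-0.9562  0.2806  0.0838 -0.6451]
 [-0.0015 -0.2909  0.9568  0.3837]
 [ 0.      0.      0.      1.    ]]
```

Units first: shifts go in cm and turns go in units of 5 degrees. So 0.035 m is 3.5, -0.02 m is -2.

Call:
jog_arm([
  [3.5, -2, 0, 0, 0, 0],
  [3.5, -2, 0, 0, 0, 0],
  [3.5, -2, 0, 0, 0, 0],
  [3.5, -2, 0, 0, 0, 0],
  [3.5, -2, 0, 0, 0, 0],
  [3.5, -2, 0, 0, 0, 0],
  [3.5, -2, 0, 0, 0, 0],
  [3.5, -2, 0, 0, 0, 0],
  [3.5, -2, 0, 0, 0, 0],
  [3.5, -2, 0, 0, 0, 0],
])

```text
refused: ticks: the value is too long (schema: maxItems 1). Nothing was moved.
```

The call was refused and nothing moved: it wants a list holding one list of rows, three levels of brackets. Same move again in that form.

Call:
jog_arm([
  [[3.5, -2, 0, 0, 0, 0], [3.5, -2, 0, 0, 0, 0], [3.5, -2, 0, 0, 0, 0], [3.5, -2, 0, 0, 0, 0], [3.5, -2, 0, 0, 0, 0], [3.5, -2, 0, 0, 0, 0], [3.5, -2, 0, 0, 0, 0], [3.5, -2, 0, 0, 0, 0], [3.5, -2, 0, 0, 0, 0], [3.5, -2, 0, 0, 0, 0]],
])

```text
time: 0.93
eef_pos: [0.4822, -0.3735, 0.2921]
eef_rot: [[0.956, 0.293, -0.0], [0.293, -0.956, 0.0], [-0.0, -0.0, -1.0]]
wrist_force: [0.0, -1.2, 0.4]
finger_gap: 0.0911
finger_force: 0.0
```

Call:
jog_arm([
  [[3.7, -2.2, 0, 0, 0, 0], [0, 0, 1, 0, 0, 1.36], [0, 0, 1, 0, 0, 1.36], [0, 0, 1, 0, 0, 1.36], [0, 0, 0, 0, 0, 1.36], [0, 0, 0, 0, 0, 0], [0, 0, 0, 0, 0, 0]],
])

```text
time: 1.52
eef_pos: [0.5093, -0.3444, 0.2621]
eef_rot: [[0.985, -0.172, -0.0], [-0.172, -0.985, 0.0], [-0.0, -0.0, -1.0]]
wrist_force: [0.4, -0.5, -0.3]
finger_gap: 0.0909
finger_force: 0.0
```

Run:
```python
from h import *
np.set_printoptions(precision=4,suppress=True)
p=ctrl.camera_params('wrist');im=ctrl.capture('wrist');cv2.imwrite('pics/w1.png',im[:,:,::-1]);o=ctrl.observe();print(o['eef_pos'],o['eef_rot'],p['cam_to_world'])
np.save('pics/w1.npy',p['cam_to_world'])
```

```text
[ 0.5093 -0.3445  0.2624] [[ 0.9851 -0.1718  0.0001]
 [-0.1718 -0.9851 -0.0001]
 [ 0.0001  0.0001 -1.    ]] [[-0.1729  0.9422  0.2869  0.5902]
 [-0.9849 -0.1653 -0.0507 -0.359 ]
 [-0.0004 -0.2913  0.9566  0.3541]
 [ 0.      0.      0.      1.    ]]
```

View pics/w1.png

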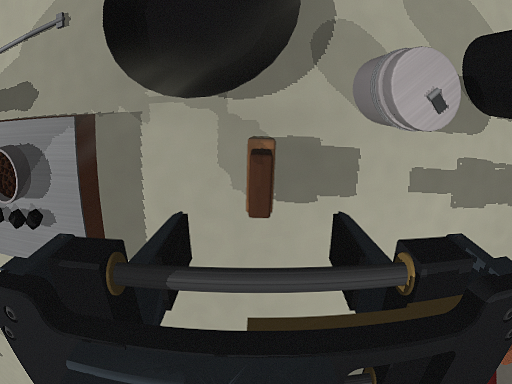

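The wrist view shows the brush centred at about (261,180), with its ridge top spanning columns 250–273 and rows 156–217. It is nearly aligned with the fingers. Next I'll measure it from this view and cross it with the top view.

Run:
```python
from h import *
np.set_printoptions(precision=4,suppress=True)
p=ctrl.camera_params('wrist');T=ctrl.camera_params('top')
im=cv2.imread('pics/w1.png');h=cv2.cvtColor(im,cv2.COLOR_BGR2HSV)
sub=h[130:225,240:285]
m=cv2.inRange(sub,(0,90,20),(20,255,255)); 
for v in (145,152,160,175,190,205,212,216): 
    c=np.flatnonzero(m[v-130]); print(v,c.min()+240 if len(c) else 0,c.max()+240 if len(c) else 0, im[v,262], im[v,248],im[v,273])
print([ (v,im[v,262].tolist()) for v in (134,136,138,140,148,150,154,156,158,214,216,218,220)])
def show(u,v,z): print((u,v),onz(p,u,v,z,True))
for z in (.07,.084): print([onz(p,u,v,z,True)[:2].tolist() for u,v in ((250.5,157),(272.5,157),(250.5,217.5),(270.5,217.5))])
x,e=tri([ray(T,*np.array((347.35,223.8))),ray(p,261,186,True)]);print(x,e)
```

```text
145 248 274 [50 72 99] [43 65 98] [ 51  75 104]
152 248 274 [16 23 30] [ 42  66 100] [38 57 79]
160 247 274 [27 36 58] [ 47  76 111] [31 42 64]
175 247 273 [29 41 63] [43 68 99] [37 53 73]
190 247 272 [29 41 64] [39 61 89] [72 82 90]
205 246 271 [28 39 63] [43 66 96] [127 142 143]
212 248 269 [30 41 66] [53 67 84] [137 152 153]
216 249 268 [30 39 62] [112 127 129] [132 147 149]
[(134, [111, 124, 126]), (136, [56, 68, 73]), (138, [41, 48, 54]), (140, [54, 73, 97]), (148, [31, 42, 55]), (150, [22, 25, 31]), (154, [17, 24, 34]), (156, [23, 32, 50]), (158, [32, 41, 62]), (214, [31, 43, 66]), (216, [30, 39, 62]), (218, [121, 137, 138]), (220, [133, 148, 151])]
[[0.540572727050243, -0.340890753772055], [0.5368996866457174, -0.3619307190563753], [0.47855717431759703, -0.3294544593293273], [0.47500218744487854, -0.34976580186521433]]
[[0.5430195442033472, -0.34178424000000457], [0.5395273122519187, -0.361788495584103], [0.4840567583675026, -0.3309109066139548], [0.4806767686650969, -0.35022240650729597]]
[ 0.5108 -0.3448  0.0698] [np.float64(0.0013734801415400224), np.float64(0.001373480141540052)]
```

Call:
jog_arm([
  [[0, 0.1, 3.5, 0, 0, 0], [0, 0, 3.5, 0, 0, 0], [0, 0, 0, 0, 0, 0], [0, 0, 0, 0, 0, 0]],
])

```text
time: 1.9
eef_pos: [0.5085, -0.3451, 0.1916]
eef_rot: [[0.985, -0.174, -0.002], [-0.174, -0.985, 0.002], [-0.003, -0.001, -1.0]]
wrist_force: [-0.2, -0.0, 0.5]
finger_gap: 0.091
finger_force: 0.0
```

Run:
```python
from h import *
np.set_printoptions(precision=4,suppress=True)
p=ctrl.camera_params('wrist');im=ctrl.capture('wrist')[:,:,::-1].copy();cv2.imwrite('pics/w2.png',im)
q=dict(p);q['cam_to_world']=np.load('pics/w1.npy')
a=cv2.imread('pics/w1.png')
def col(I,u,v0,v1): return I[v0:v1,u].astype(int).sum(1)
s=col(im,261,100,330);d=np.diff(s);k=np.argsort(-abs(d))[:14];print(sorted([(100+i+.5,d[i]) for i in k]))
s=col(a,261,100,230);d=np.diff(s);k=np.argsort(-abs(d))[:10];print(sorted([(100+i+.5,d[i]) for i in k]))
for v in (190,220): 
    s=im[v,225:300].astype(int).sum(1);d=np.diff(s);k=np.argsort(-abs(d))[:8];print(v,sorted([(225+i+.5,d[i]) for i in k]))
```

```text
[(np.float64(142.5), np.int64(-224)), (np.float64(147.5), np.int64(42)), (np.float64(159.5), np.int64(-79)), (np.float64(160.5), np.int64(-53)), (np.float64(243.5), np.int64(43)), (np.float64(250.5), np.int64(232)), (np.float64(251.5), np.int64(143)), (np.float64(266.5), np.int64(-39)), (np.float64(267.5), np.int64(-312)), (np.float64(268.5), np.int64(-49)), (np.float64(283.5), np.int64(-40)), (np.float64(292.5), np.int64(278)), (np.float64(316.5), np.int64(-120)), (np.float64(317.5), np.int64(-248))]
[(np.float64(129.5), np.int64(-30)), (np.float64(134.5), np.int64(26)), (np.float64(135.5), np.int64(-201)), (np.float64(138.5), np.int64(47)), (np.float64(142.5), np.int64(-31)), (np.float64(147.5), np.int64(-78)), (np.float64(148.5), np.int64(-47)), (np.float64(154.5), np.int64(47)), (np.float64(217.5), np.int64(258)), (np.float64(218.5), np.int64(49))]
190 [(np.float64(241.5), np.int64(-68)), (np.float64(242.5), np.int64(-50)), (np.float64(243.5), np.int64(-42)), (np.float64(244.5), np.int64(-60)), (np.float64(273.5), np.int64(-31)), (np.float64(274.5), np.int64(36)), (np.float64(276.5), np.int64(125)), (np.float64(277.5), np.int64(75))]
220 [(np.float64(240.5), np.int64(-55)), (np.float64(241.5), np.int64(-149)), (np.float64(243.5), np.int64(-47)), (np.float64(244.5), np.int64(-62)), (np.float64(274.5), np.int64(171)), (np.float64(275.5), np.int64(123)), (np.float64(277.5), np.int64(-74)), (np.float64(278.5), np.int64(-75))]
```

View pics/w2.png

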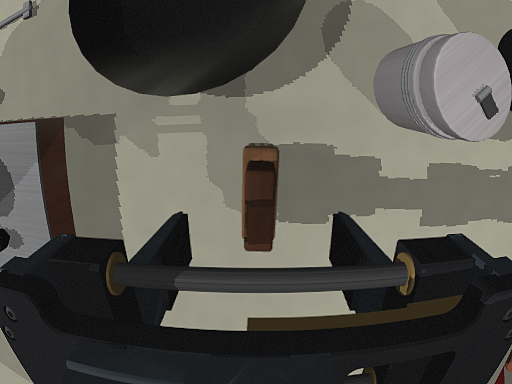

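Run:
```python
from h import *
np.set_printoptions(precision=4,suppress=True)
p=ctrl.camera_params('wrist');q=dict(p);q['cam_to_world']=np.load('pics/w1.npy')
im=cv2.imread('pics/w2.png');print([(v,int(im[v,261].astype(int).sum())) for v in list(range(158,178))+list(range(236,254,2))])
for n,a,b in(('-x end',(261,217.8),(260,251)),('+x top',(262,154.8),(262,171)),('+x base',(262,148),(262,160)),('+x ground',(262,135.5),(262,142.5))):
    print(n,tri([ray(q,*a,True),ray(p,*b,True)]))
print([onz(p,u,v,.084,True) for u,v in((244.5,190),(276.5,190),(243,225),(274.5,225))])
```

```text
[(158, 229), (159, 194), (160, 115), (161, 62), (162, 62), (163, 77), (164, 60), (165, 58), (166, 65), (167, 64), (168, 66), (169, 61), (170, 72), (171, 97), (172, 110), (173, 117), (174, 120), (175, 132), (176, 130), (177, 121), (236, 101), (238, 101), (240, 101), (242, 98), (244, 152), (246, 141), (248, 147), (250, 96), (252, 471)]
-x end (array([ 0.4795, -0.3405,  0.0779]), [np.float64(0.00011114559608723791), np.float64(0.0001111455960871884)])
+x top (array([ 0.5398, -0.3525,  0.0652]), [np.float64(0.0004528186506333977), np.float64(0.00045281865063339315)])
+x base (array([ 0.5401, -0.3528,  0.0235]), [np.float64(0.00045436219027043763), np.float64(0.00045436219027039166)])
+x ground (array([ 0.5463, -0.3543, -0.0476]), [np.float64(0.000463265004941456), np.float64(0.0004632650049415082)])
[array([ 0.5326, -0.339 ,  0.084 ]), array([ 0.5287, -0.3613,  0.084 ]), array([ 0.5064, -0.3327,  0.084 ]), array([ 0.5023, -0.3556,  0.084 ])]
```

The second view shows the ridge centred between the fingers. Its clean rear edge triangulates to about 78 mm and its width comes out at 22.6 mm, both consistent with the given sizes. I'll grasp it now.

Scaled: 0.032 m is 3.2, 0.031 m is 3.1.

Call:
jog_arm([
  [[0, 0, 3.2, 0, 0, 0], [0, 0, 3.1, 0, 0, 0], [0, 0, 0, 0, 0, 0], [0, 0, 0, 0, 0, 0]],
])

```text
time: 2.28
eef_pos: [0.5094, -0.3456, 0.1304]
eef_rot: [[0.985, -0.175, -0.0], [-0.175, -0.985, 0.0], [-0.0, -0.0, -1.0]]
wrist_force: [0.2, 0.2, -0.2]
finger_gap: 0.0913
finger_force: 0.0
```

Call:
jog_arm([
  [[0, 0, 0, 0, 0, 0], [0, 0, 0, 0, 0, 0], [0, 0, 0, 0, 0, 0], [0, 0, 0, 0, 0, 0], [0, 0, 0, 0, 0, 0], [0, 0, 0, 0, 0, 0]],
], aperture=0)

```text
time: 2.78
eef_pos: [0.5092, -0.3455, 0.1297]
eef_rot: [[0.984, -0.176, 0.0], [-0.176, -0.984, -0.0], [0.0, 0.0, -1.0]]
wrist_force: [0.3, -0.6, -0.2]
finger_gap: 0.0538
finger_force: 0.0
```

Call:
jog_arm([
  [[0, 0, 0, 0, 0, 0], [0, 0, 0, 0, 0, 0], [0, 0, 0, 0, 0, 0], [0, 0, 0, 0, 0, 0], [0, 0, 0, 0, 0, 0], [0, 0, 0, 0, 0, 0], [0, 0, 0, 0, 0, 0]],
])

```text
time: 3.37
eef_pos: [0.5091, -0.3454, 0.1292]
eef_rot: [[0.984, -0.176, -0.0], [-0.176, -0.984, 0.0], [-0.0, -0.0, -1.0]]
wrist_force: [-0.5, -0.5, -0.7]
finger_gap: 0.0217
finger_force: 30.0
```

Call:
jog_arm([
  [[0, 0, -2, 0, 0, 0], [0, 0, -3, 0, 0, 0], [0, 0, -3, 0, 0, 0], [0, 0, -3, 0, 0, 0], [0, 0, -2, 0, 0, 0], [0, 0, 0, 0, 0, 0]],
])

```text
time: 3.87
eef_pos: [0.5105, -0.3464, 0.2637]
eef_rot: [[0.984, -0.176, 0.005], [-0.176, -0.984, -0.004], [0.005, 0.003, -1.0]]
wrist_force: [-0.1, -0.6, -1.1]
finger_gap: 0.0215
finger_force: 30.0
```

Run:
```python
from h import *
np.set_printoptions(precision=4,suppress=True)
p=ctrl.camera_params('wrist');im=ctrl.capture('wrist')[:,:,::-1].copy();cv2.imwrite('pics/w3.png',im);np.save('pics/w3.npy',p['cam_to_world'])
print(ctrl.observe()['eef_pos'],ctrl.observe()['eef_rot'])
```

```text
[ 0.5098 -0.3459  0.2612] [[ 0.9844 -0.176   0.0029]
 [-0.176  -0.9844 -0.0022]
 [ 0.0032  0.0016 -1.    ]]
```

Scaled: -0.0371 m is -3.71, -0.0112 m is -1.12, 3.2 degrees is 0.64.

Call:
jog_arm([
  [[-1.12, -3.71, 0, 0, 0, 0], [-1.12, -3.71, 0, 0, 0, 0], [-1.12, -3.71, 0, 0, 0, 0], [-1.12, -3.71, 0, 0, 0, 0], [-1.12, -3.71, 0, 0, 0, 0], [-1.12, -3.71, 0, 0, 0, 0], [-1.12, -3.71, 0, 0, 0, 0], [0, 0, 0, 0, 0, 0.64], [0, 0, 0, 0, 0, 0], [0, 0, 0, 0, 0, 0]],
])

```text
time: 4.75
eef_pos: [0.4773, -0.0759, 0.2583]
eef_rot: [[0.973, -0.229, -0.001], [-0.229, -0.973, 0.0], [-0.001, 0.0, -1.0]]
wrist_force: [0.4, -0.0, -0.8]
finger_gap: 0.0216
finger_force: 30.0
```

Run:
```python
from h import *
np.set_printoptions(precision=4,suppress=True)
p=ctrl.camera_params('wrist');im=ctrl.capture('wrist')[:,:,::-1].copy();cv2.imwrite('pics/w4.png',im);np.save('pics/w4.npy',p['cam_to_world'])
print(ctrl.observe()['eef_pos'],ctrl.observe()['eef_rot'])
```

```text
[ 0.4775 -0.0764  0.2585] [[ 0.9733 -0.2294 -0.0011]
 [-0.2294 -0.9733  0.0001]
 [-0.0011  0.0001 -1.    ]]
```

View pics/w4.png

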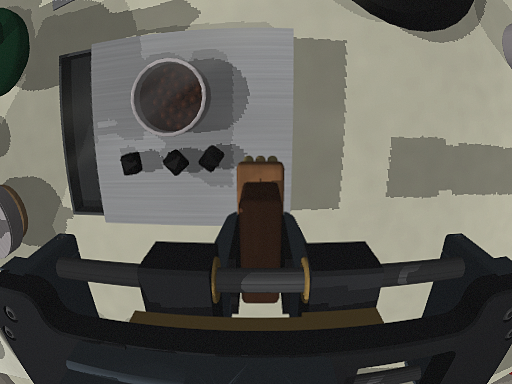

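The view shows the brush held square. The neck rim is centred at about (169,97), the lumps are at (131,163), (176,162) and (211,157), and the plate corners are at about (92,43), (293,28) and (106,221).

Add to h.py:
```python
def circ(P):
    A=np.c_[2*P,np.ones(len(P))];c=np.linalg.lstsq(A,(P**2).sum(1),rcond=None)[0]
    r=np.sqrt(c[2]+c[:2]@c[:2]);return c[:2],r,np.std(np.linalg.norm(P-c[:2],axis=1)-r)
def rim(im,p,u0,v0,z,R0=(18,50),pol=-1,fish=True,keep=2.5):
    """strongest edge along radial lines about (u0,v0), cast onto z, circle fit with outlier cut"""
    g=cv2.GaussianBlur(cv2.cvtColor(im,cv2.COLOR_BGR2GRAY),(3,3),0).astype(np.float32);pts=[]
    for a in np.linspace(0,2*np.pi,120,endpoint=False):
        r=np.arange(*R0,.5,dtype=np.float32);u=(u0+r*np.cos(a)).astype(np.float32);v=(v0+r*np.sin(a)).astype(np.float32)
        s=cv2.remap(g,u[None],v[None],cv2.INTER_LINEAR)[0];d=pol*np.diff(s);i=d.argmax()
        if d[i]>6: pts.append(onz(p,u[i]+.25*np.cos(a),v[i]+.25*np.sin(a),z,fish)[:2])
    P=np.array(pts)
    for _ in range(6):
        c,r,s=circ(P);e=abs(np.linalg.norm(P-c,axis=1)-r);k=e<max(keep*np.median(e),.0008);P=P[k]
    return c,r,s,len(P)
```

Run:
```python
from h import *
np.set_printoptions(precision=4,suppress=True)
p=ctrl.camera_params('wrist');p['cam_to_world']=np.load('pics/w4.npy');im=cv2.imread('pics/w4.png')
for z in (.07,.078,.086):
    print('inner',z,rim(im,p,169,97,z,(25,45),1),'outer',rim(im,p,169,97,z,(30,52),-1))
for uv in ((92,43),(293,28),(106,221),(293,150),(280,29),(110,41.5)): print(uv,onz(p,*uv,.05,True))
th=np.radians(-13.44);R=np.array([[np.cos(th),-np.sin(th)],[np.sin(th),np.cos(th)]]);o=np.array([.5349,-.0022])
for uv in ((131,163),(176,162),(211,157)):
    w=onz(p,*uv,.059,True); print('lump',w,R.T@(w[:2]-o))
```

```text
inner 0.07 (array([ 0.5865, -0.0097]), np.float64(0.03492204732592569), np.float64(0.0002629307954490294), 119) outer (array([ 0.5864, -0.0097]), np.float64(0.03840460734590464), np.float64(0.0002714405204426995), 101)
inner 0.078 (array([ 0.5856, -0.0121]), np.float64(0.03392494635253502), np.float64(0.0002554235450971587), 119) outer (array([ 0.5856, -0.0121]), np.float64(0.03730807165285778), np.float64(0.0002636902987954898), 101)
inner 0.086 (array([ 0.5848, -0.0145]), np.float64(0.032927845379151714), np.float64(0.0002479162947452796), 119) outer (array([ 0.5848, -0.0145]), np.float64(0.03621153595980762), np.float64(0.00025594007714827856), 101)
(92, 43) [0.677  0.0675 0.05  ]
(293, 28) [ 0.6256 -0.1448  0.05  ]
(106, 221) [0.4738 0.1157 0.05  ]
(293, 150) [ 0.503  -0.1169  0.05  ]
(280, 29) [ 0.6271 -0.1318  0.05  ]
(110, 41.5) [0.6693 0.0449 0.05  ]
lump [0.5325 0.0519 0.059 ] [-0.0149  0.0521]
lump [0.5207 0.002  0.059 ] [-0.0148  0.0008]
lump [ 0.5167 -0.035   0.059 ] [-0.0101 -0.0361]
```

Measured: mouth at (0.5856, −0.0121) with its rim at about 77.5 mm, which agrees with the text. Stand yaw is about −13.5°. I'll lower the brush behind the lumps.

Call:
jog_arm([
  [[0.3, 0, 2.5, 0, 0, 0], [0, 0, 2.5, 0, 0, 0], [0, 0, 2, 0, 0, 0], [0, 0, 0, 0, 0, 0], [0, 0, 0, 0, 0, 0]],
])

```text
time: 5.22
eef_pos: [0.4801, -0.0775, 0.1885]
eef_rot: [[0.973, -0.231, -0.003], [-0.231, -0.973, 0.001], [-0.003, 0.0, -1.0]]
wrist_force: [-0.1, -0.4, -1.6]
finger_gap: 0.0219
finger_force: 30.0
```

Call:
jog_arm([
  [[0, 0, 0.4, 0, 0, 0], [0, 0, 0, 0, 0, 0], [0, 0, 0, 0, 0, 0]],
])

```text
time: 5.47
eef_pos: [0.481, -0.077, 0.1861]
eef_rot: [[0.973, -0.231, 0.001], [-0.231, -0.973, -0.0], [0.001, -0.0, -1.0]]
wrist_force: [-1.0, -0.1, -1.0]
finger_gap: 0.0217
finger_force: 30.0
```

Call:
jog_arm([
  [[0, 0, 0.4, 0, 0, 0], [0, -1, 0, 0, 0, 0], [0, -1, 0, 0, 0, 0], [0, -1, 0, 0, 0, 0], [0, -1, 0, 0, 0, 0], [0, -1, 0, 0, 0, 0], [0, -1, 0, 0, 0, 0], [0, -1, 0, 0, 0, 0], [0, -1, 0, 0, 0, 0], [0, -1, 0, 0, 0, 0]],
])

```text
time: 6.3
eef_pos: [0.5015, 0.012, 0.1812]
eef_rot: [[0.973, -0.23, 0.0], [-0.23, -0.973, 0.0], [0.0, -0.0, -1.0]]
wrist_force: [-0.3, 0.3, -1.2]
finger_gap: 0.022
finger_force: 30.0
```

Run:
```python
from h import *
im=[ctrl.capture(n)[:,:,::-1] for n in('wrist','scene')]
cv2.imwrite('pics/s1.png',np.vstack([cv2.resize(im[0][30:240,30:330],(600,420)), cv2.resize(im[1][135:225,200:320],(240,180)).repeat(1,0) if 0 else cv2.resize(im[1][135:225,200:410],(600,180))]))
```

```text
(no output)
```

View pics/s1.png

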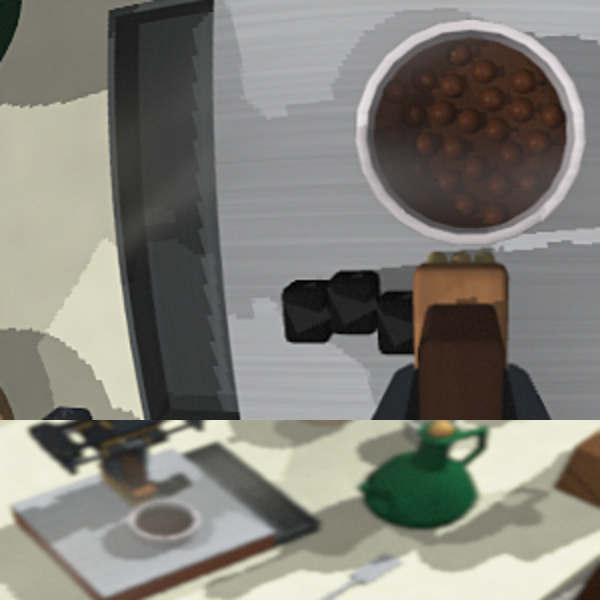

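The picture shows the three lumps in a row just ahead of the bristles, with the neck clear. I'll continue the sweep over the edge.

Call:
jog_arm([
  [[0, -1, 0, 0, 0, 0], [0, -1, 0, 0, 0, 0], [0, -1, 0, 0, 0, 0], [0, -1, 0, 0, 0, 0], [0, -1, 0, 0, 0, 0], [0, -1, 0, 0, 0, 0], [0, -1, 0, 0, 0, 0], [0, -1, 0, 0, 0, 0], [0, -1, 0, 0, 0, 0], [0, -1, 0, 0, 0, 0]],
])

```text
time: 7.23
eef_pos: [0.5246, 0.1092, 0.1812]
eef_rot: [[0.973, -0.231, 0.0], [-0.231, -0.973, 0.0], [0.0, -0.0, -1.0]]
wrist_force: [0.2, -1.1, -1.4]
finger_gap: 0.0219
finger_force: 30.0
```

Call:
jog_arm([
  [[0, -0.3, 0, 0, 0, 0], [0, 0, 0, 0, 0, 0], [0, 0, 0, 0, 0, 0]],
])

```text
time: 7.48
eef_pos: [0.525, 0.1112, 0.1811]
eef_rot: [[0.973, -0.23, -0.0], [-0.23, -0.973, -0.0], [-0.0, 0.0, -1.0]]
wrist_force: [-0.1, 0.1, -1.1]
finger_gap: 0.0217
finger_force: 30.0
```

Call:
jog_arm([
  [[0, 1, -2, 0, 0, 0], [0, 3, -2, 0, 0, 0], [0, 3, -2, 0, 0, 0], [0, 3, -2, 0, 0, 0], [0, 0, 0, 0, 0, 0]],
])

```text
time: 7.9
eef_pos: [0.5021, 0.0103, 0.2645]
eef_rot: [[0.972, -0.233, 0.004], [-0.233, -0.972, -0.001], [0.004, -0.0, -1.0]]
wrist_force: [1.4, -0.1, 0.2]
finger_gap: 0.0217
finger_force: 30.0
```

Run:
```python
from h import *
im=[ctrl.capture(n)[:,:,::-1] for n in('wrist','scene')]
cv2.imwrite('pics/s2.png',np.vstack([cv2.resize(im[0][30:240,30:330],(600,420)), cv2.resize(im[1][135:225,200:410],(600,180))]))
```

```text
(no output)
```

View pics/s2.png

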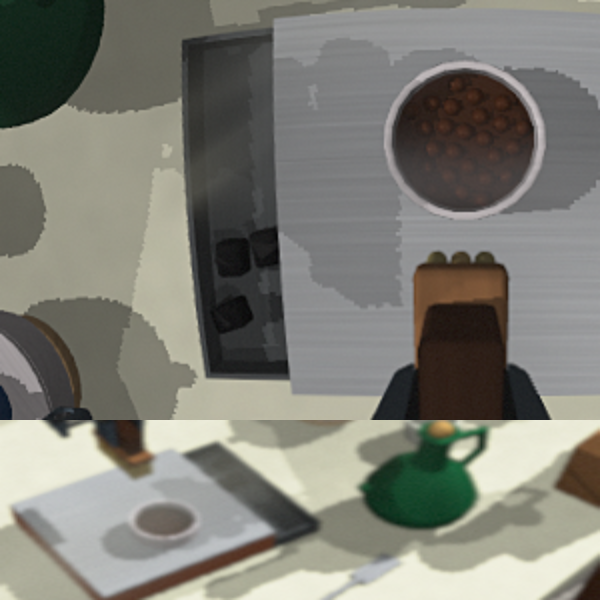

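All three lumps lie in the trough, at about (233,257), (265,246) and (232,313) in the crop, and the plate is clear. I'll put the brush back.

Call:
jog_arm([
  [[0.9, 3.44, 0, 0, 0, 0], [0.9, 3.44, 0, 0, 0, 0], [0.9, 3.44, 0, 0, 0, 0], [0.9, 3.44, 0, 0, 0, 0], [0.9, 3.44, 0, 0, 0, 0], [0.9, 3.44, 0, 0, 0, 0], [0.9, 3.44, 0, 0, 0, 0], [0.9, 3.44, 0, 0, 0, 0], [0.9, 3.44, 0, 0, 0, 0], [0.9, 3.44, 0, 0, 0, 0]],
])

```text
time: 8.83
eef_pos: [0.5102, -0.3426, 0.2599]
eef_rot: [[0.973, -0.23, -0.001], [-0.23, -0.973, 0.001], [-0.002, -0.001, -1.0]]
wrist_force: [0.3, 0.2, -0.1]
finger_gap: 0.022
finger_force: 30.0
```

Call:
jog_arm([
  [[0, 0, 2, 0, 0, 0], [0, 0, 3, 0, 0, 0], [0, 0, 3, 0, 0, 0], [0, 0, 2.5, 0, 0, 0], [0, 0, 1.5, 0, 0, 0], [0, 0, 0, 0, 0, 0], [0, 0, 0, 0, 0, 0], [0, 0, 0, 0, 0, 0]],
])

```text
time: 9.5
eef_pos: [0.511, -0.3418, 0.1423]
eef_rot: [[0.973, -0.23, 0.001], [-0.23, -0.973, -0.001], [0.001, 0.0, -1.0]]
wrist_force: [-0.1, 0.7, -0.8]
finger_gap: 0.0221
finger_force: 30.0
```

Call:
jog_arm([
  [[0, 0, 0.6, 0, 0, 0], [0, 0, 0.4, 0, 0, 0], [0, 0, 0.2, 0, 0, 0], [0, 0, 0, 0, 0, 0], [0, 0, 0, 0, 0, 0], [0, 0, 0, 0, 0, 0]],
])

```text
time: 10.0
eef_pos: [0.5103, -0.3417, 0.1294]
eef_rot: [[0.973, -0.231, 0.0], [-0.231, -0.973, -0.0], [0.0, 0.0, -1.0]]
wrist_force: [-0.3, 0.0, -1.1]
finger_gap: 0.0218
finger_force: 30.0
```

Call:
jog_arm([
  [[0, 0, 0.1, 0, 0, 0], [0, 0, 0, 0, 0, 0], [0, 0, 0, 0, 0, 0]],
])

```text
time: 10.25
eef_pos: [0.5103, -0.3418, 0.1291]
eef_rot: [[0.973, -0.231, -0.0], [-0.231, -0.973, 0.0], [-0.0, 0.0, -1.0]]
wrist_force: [-5.0, 2.4, 12.9]
finger_gap: 0.0219
finger_force: 30.0
```

Scaled: -0.0006 m is -0.06.

Call:
jog_arm([
  [[0, 0, -0.06, 0, 0, 0], [0, 0, 0, 0, 0, 0], [0, 0, 0, 0, 0, 0], [0, 0, 0, 0, 0, 0], [0, 0, 0, 0, 0, 0], [0, 0, 0, 0, 0, 0], [0, 0, 0, 0, 0, 0]],
], aperture=0.091)

```text
time: 10.83
eef_pos: [0.5102, -0.3417, 0.1288]
eef_rot: [[0.973, -0.231, -0.0], [-0.231, -0.973, 0.0], [-0.0, -0.0, -1.0]]
wrist_force: [-0.6, -0.6, -0.2]
finger_gap: 0.0656
finger_force: 0.0
```

Call:
jog_arm([
  [[0, 0, -3, 0, 0, 0], [0, 0, -4, 0, 0, 0], [0, 0, -4, 0, 0, 0], [0, 0, -4, 0, 0, 0], [0, 0, 0, 0, 0, 0]],
])

```text
time: 11.25
eef_pos: [0.5126, -0.3433, 0.2867]
eef_rot: [[0.973, -0.231, 0.008], [-0.231, -0.973, -0.006], [0.009, 0.004, -1.0]]
wrist_force: [0.4, -1.4, 1.5]
finger_gap: 0.091
finger_force: 0.0
```

Call:
jog_arm([
  [[-0.94, -3.98, 0, 0, 0, 0], [-0.94, -3.98, 0, 0, 0, 0], [-0.94, -3.98, 0, 0, 0, 0], [-0.94, -3.98, 0, 0, 0, 0], [-0.94, -3.98, 0, 0, 0, 0], [-0.94, -3.98, 0, 0, 0, 0], [-0.94, -3.98, 0, 0, 0, 0], [-0.94, -3.98, 0, 0, 0, 0], [-0.94, -3.98, 0, 0, 0, 0], [-0.94, -3.98, 0, 0, 0, 0]],
])

```text
time: 12.08
eef_pos: [0.5102, 0.0692, 0.2789]
eef_rot: [[0.973, -0.231, 0.0], [-0.231, -0.973, 0.0], [0.0, -0.0, -1.0]]
wrist_force: [1.2, -0.1, 0.0]
finger_gap: 0.0911
finger_force: 0.0
```

Call:
jog_arm([
  [[-0.94, -3.98, 0, 0, 0, 0], [-0.94, -3.98, 0, 0, 0, 0], [-0.94, -3.98, 0, 0, 0, 0], [-0.94, -3.98, 0, 0, 0, 0], [-0.94, -3.98, 0, 0, 0, 0], [-0.94, -3.98, 0, 0, 0, 0], [-0.94, -3.98, 0, 0, 0, 0], [0, 0, 0, 0, 0, 0], [0, 0, 0, 0, 0, 0], [0, 0, 0, 0, 0, 0]],
])

```text
time: 12.92
eef_pos: [0.5105, 0.3532, 0.2784]
eef_rot: [[0.973, -0.23, -0.001], [-0.23, -0.973, -0.001], [-0.0, 0.001, -1.0]]
wrist_force: [0.1, -0.1, 0.2]
finger_gap: 0.0909
finger_force: 0.0
```

Run:
```python
from h import *
np.set_printoptions(precision=4,suppress=True)
p=ctrl.camera_params('wrist');im=ctrl.capture('wrist')[:,:,::-1].copy();cv2.imwrite('pics/w5.png',im);np.save('pics/w5.npy',p['cam_to_world'])
t=ctrl.capture('top')[:,:,::-1];cv2.imwrite('pics/top5.png',t)
cv2.imwrite('pics/v5.png',np.hstack([im[100:],cv2.resize(t[172:254,190:300],(286,284))]))
o=ctrl.observe();print(o['eef_pos'],o['eef_rot'])
```

```text
[0.5108 0.3524 0.2787] [[ 0.9728 -0.2317 -0.0003]
 [-0.2317 -0.9728 -0.0003]
 [-0.0003  0.0004 -1.    ]]
```

View pics/v5.png

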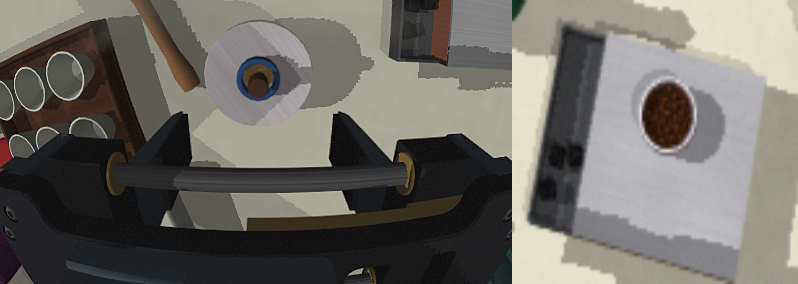

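The top view confirms that all three lumps are in the trough. The wrist view shows the lid disc centred at (257,173) with the collar and knob at about (258,178). Next I'll measure it.

Create lid.py:
```python
from h import *
np.set_printoptions(precision=4,suppress=True)
def lid(im,p,u0,v0,zd,zc):
    h=cv2.cvtColor(im,cv2.COLOR_BGR2HSV);m=cv2.inRange(h,(100,90,20),(125,255,255))
    z=np.zeros_like(m);cv2.circle(z,(int(u0),int(v0)),35,255,-1);m&=z
    c=cv2.convexHull(cv2.findNonZero(m))[:,0]
    P=np.array([onz(p,*q,zc,True)[:2] for q in c]);print('collar',circ(P),'box',cv2.boundingRect(c))
    print('disc',rim(im,p,u0,v0,zd,(35,85),-1))
    k=cv2.inRange(h,(0,60,15),(22,255,90))&z;n,L,s,ce=cv2.connectedComponentsWithStats(k);i=1+s[1:,4].argmax();print('knob',s[i],ce[i])
```

Run:
```python
from lid import *
p=ctrl.camera_params('wrist');p['cam_to_world']=np.load('pics/w5.npy');im=cv2.imread('pics/w5.png')
for zd,zc in((.05,.068),(.057,.075),(.064,.082)): lid(im,p,257,173,zd,zc)
print(onz(p,258,187,.105,True))
```

```text
collar (array([0.5145, 0.3542]), np.float64(0.023247777616695442), np.float64(0.00042250304109109967)) box (237, 157, 43, 44)
disc (array([0.5132, 0.3547]), np.float64(0.06026310195917452), np.float64(0.000273159449484467), 42)
knob [244 165  29  33 696] [257.7256 179.8851]
collar (array([0.5162, 0.3537]), np.float64(0.022709497165362802), np.float64(0.0004127203800815712)) box (237, 157, 43, 44)
disc (array([0.5149, 0.3542]), np.float64(0.058946174978094415), np.float64(0.0002671901077568095), 42)
knob [244 165  29  33 696] [257.7256 179.8851]
collar (array([0.518 , 0.3533]), np.float64(0.022171216714024024), np.float64(0.0004029377190720276)) box (237, 157, 43, 44)
disc (array([0.5166, 0.3538]), np.float64(0.057629247997016686), np.float64(0.00026122076602916935), 42)
knob [244 165  29  33 696] [257.7256 179.8851]
[0.516  0.3534 0.105 ]
```

Units first: shifts go in cm and turns go in units of 5 degrees. So 0.0043 m is 0.43, -0.0024 m is -0.24.

Call:
jog_arm([
  [[0.43, -0.24, 3, 0, 0, 0], [0, 0, 3, 0, 0, 0], [0, 0, 0, 0, 0, 0], [0, 0, 0, 0, 0, 0], [0, 0, 0, 0, 0, 0]],
], aperture=0.06)

```text
time: 13.43
eef_pos: [0.5161, 0.3546, 0.2202]
eef_rot: [[0.973, -0.232, 0.001], [-0.232, -0.973, 0.0], [0.001, -0.001, -1.0]]
wrist_force: [-1.1, 0.6, 0.6]
finger_gap: 0.0615
finger_force: 0.0
```

Run:
```python
from lid import *
p=ctrl.camera_params('wrist');im=ctrl.capture('wrist')[:,:,::-1].copy();cv2.imwrite('pics/w6.png',im);o=ctrl.observe();print(o['eef_pos'])
q=dict(p);q['cam_to_world']=np.load('pics/w5.npy')
h=cv2.cvtColor(im,cv2.COLOR_BGR2HSV);m=cv2.inRange(h,(100,90,20),(125,255,255));z=np.zeros_like(m);z[150:260,200:310]=255
n,L,s,ce=cv2.connectedComponentsWithStats(m&z);i=1+s[1:,4].argmax();x,y,w,hh=s[i,:4];print(s[i])
for a,b in(((258.,156.5),(x+w/2-.5,y-.5)),((258.,200.5),(x+w/2-.5,y+hh-.5))): print(tri([ray(q,*a,True),ray(p,*b,True)]))
lid(im,p,x+w/2,y+hh/2,.057,.075)
cv2.imwrite('pics/v6.png',cv2.resize(im[120:280,180:340],(560,560)))
```

```text
[0.5163 0.3548 0.2207]
[235 174  52  53 987]
(array([0.5335, 0.3497, 0.0453]), [np.float64(7.513344708584895e-05), np.float64(7.513344708586903e-05)])
(array([0.4892, 0.3602, 0.0628]), [np.float64(0.0001137133378657255), np.float64(0.00011371333786571201)])
collar (array([0.5169, 0.3536]), np.float64(0.02304793352539679), np.float64(0.0006655833604809081)) box (235, 174, 52, 53)
disc (array([0.5068, 0.3568]), np.float64(0.06625022505838546), np.float64(0.0017318263036395062), 52)
knob [ 243  185   36   43 1060] [260.4934 205.0217]
```

View pics/v6.png

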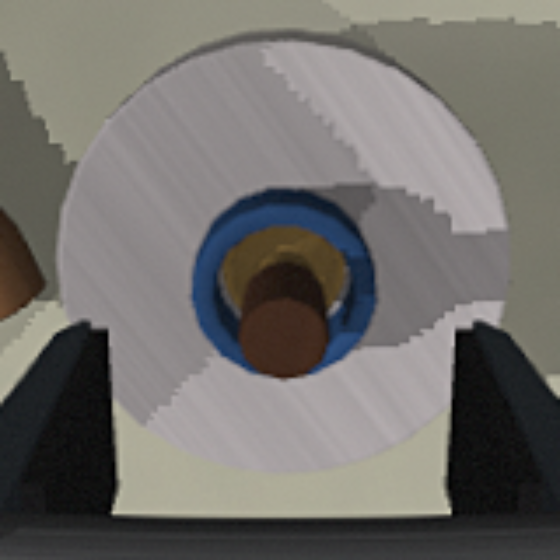

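The crop shows the knob top at crop (284,335), centred between the fingers. The collar fits its 23 mm radius at z = 75 mm. I'll descend and grip the knob.

Call:
jog_arm([
  [[0, 0.08, 2.2, 0, 0, 0], [0, 0, 2.2, 0, 0, 0], [0, 0, 1.6, 0, 0, 0], [0, 0, 0.36, 0, 0, 0], [0, 0, 0, 0, 0, 0], [0, 0, 0, 0, 0, 0], [0, 0, 0, 0, 0, 0]],
])

```text
time: 14.07
eef_pos: [0.5161, 0.3545, 0.1569]
eef_rot: [[0.973, -0.231, 0.002], [-0.231, -0.973, 0.001], [0.002, -0.002, -1.0]]
wrist_force: [0.4, 0.3, 0.1]
finger_gap: 0.0597
finger_force: 0.0
```

Call:
jog_arm([
  [[0, 0, 0, 0, 0, 0], [0, 0, 0, 0, 0, 0], [0, 0, 0, 0, 0, 0], [0, 0, 0, 0, 0, 0], [0, 0, 0, 0, 0, 0], [0, 0, 0, 0, 0, 0], [0, 0, 0, 0, 0, 0], [0, 0, 0, 0, 0, 0]],
], aperture=0)

```text
time: 14.73
eef_pos: [0.5154, 0.3541, 0.1552]
eef_rot: [[0.973, -0.231, -0.0], [-0.231, -0.973, -0.0], [-0.0, 0.0, -1.0]]
wrist_force: [-0.6, 0.3, 0.9]
finger_gap: 0.0194
finger_force: 30.0
```

Scaled: -0.025 m is -2.5, -0.02 m is -2.

Call:
jog_arm([
  [[0, 0, 0, 0, 0, 0], [0, 0, -0.5, 0, 0, 0], [0, 0, -1, 0, 0, 0], [0, 0, -1.5, 0, 0, 0], [0, 0, -2, 0, 0, 0], [0, 0, -2.5, 0, 0, 0], [0, 0, -2, 0, 0, 0], [0, 0, -1.5, 0, 0, 0], [0, 0, -0.5, 0, 0, 0], [0, 0, 0, 0, 0, 0]],
])

```text
time: 15.57
eef_pos: [0.5158, 0.3544, 0.2725]
eef_rot: [[0.973, -0.231, 0.003], [-0.231, -0.973, 0.002], [0.002, -0.002, -1.0]]
wrist_force: [0.2, -0.3, -3.3]
finger_gap: 0.0191
finger_force: 30.0
```

Run:
```python
from lid import *
p=ctrl.camera_params('wrist');im=ctrl.capture('wrist')[:,:,::-1].copy();o=ctrl.observe();print(o['eef_pos'],o['wrist_force'],o['wrist_torque'],o['finger_gap'])
d=np.array([.5856,-.0121])-o['eef_pos'][:2];print(d,o['eef_rot'][:2,:2].T@d)
```

```text
[0.5154 0.3541 0.271 ] [-0.8524 -0.1275 -4.6591] [ 0.0018  0.0503 -0.0059] 0.019276044700016665
[ 0.0702 -0.3662] [0.1528 0.3401]
```

Call:
jog_arm([
  [[0.5, 1.1, 0, 0, 0, 0], [0.95, 2.1, 0, 0, 0, 0], [1.3, 2.9, 0, 0, 0, 0], [1.3, 2.9, 0, 0, 0, 0], [1.3, 2.9, 0, 0, 0, 0], [1.3, 2.9, 0, 0, 0, 0], [1.3, 2.9, 0, 0, 0, 0], [1.3, 2.9, 0, 0, 0, 0], [1.3, 2.9, 0, 0, 0, 0], [1.3, 2.9, 0, 0, 0, 0]],
])

```text
time: 16.45
eef_pos: [0.5691, 0.0677, 0.2691]
eef_rot: [[0.973, -0.231, -0.002], [-0.231, -0.973, -0.0], [-0.002, 0.001, -1.0]]
wrist_force: [0.7, 1.5, -4.2]
finger_gap: 0.0194
finger_force: 30.0
```

Call:
jog_arm([
  [[1.3, 2.9, 0, 0, 0, 0], [1.13, 2.55, 0, 0, 0, 0], [0.9, 2, 0, 0, 0, 0], [0.5, 1.1, 0, 0, 0, 0], [0, 0, 0, 0, 0, 0], [0, 0, 0, 0, 0, 0], [0, 0, 0, 0, 0, 0]],
])

```text
time: 17.03
eef_pos: [0.5869, -0.0215, 0.2697]
eef_rot: [[0.973, -0.23, -0.001], [-0.23, -0.973, 0.0], [-0.001, -0.0, -1.0]]
wrist_force: [-0.1, 1.2, -4.2]
finger_gap: 0.0193
finger_force: 30.0
```

Run:
```python
from lid import *
p=ctrl.camera_params('wrist');im=ctrl.capture('wrist')[:,:,::-1].copy();cv2.imwrite('pics/w7.png',im);o=ctrl.observe();print(o['eef_pos'],o['wrist_force'],o['finger_gap'])
d=np.array([.5856,-.0121])-o['eef_pos'][:2];print(d,o['eef_rot'][:2,:2].T@d)
# collar now: top at TCP-(.1552-.075), disc top at TCP-(.1552-.057)
h=cv2.cvtColor(im,cv2.COLOR_BGR2HSV);m=cv2.inRange(h,(100,90,20),(125,255,255));n,L,s,ce=cv2.connectedComponentsWithStats(m);i=1+s[1:,4].argmax();print(s[i])
q=dict(p)
w6=cv2.imread('pics/w6.png');h=cv2.cvtColor(w6,cv2.COLOR_BGR2HSV);k=cv2.inRange(h,(0,60,15),(22,255,90));k[:, :235]=0;k[:,290:]=0;k[:203]=0;k[235:]=0
n,L,s,ce=cv2.connectedComponentsWithStats(k);i=1+s[1:,4].argmax();x,y,w,hh=s[i,:4];print('knob w6',s[i])
M=p['cam_to_world'].copy();M[:3,3]+=np.array([.5163,.3548,.2207])-o['eef_pos'];q['cam_to_world']=M
ctr=(x+w/2-.5,y+hh-.5-12.5);kn=onz(q,*ctr,.105,True);print('knob',kn,'rel closed TCP tool axes',o['eef_rot'].T@(kn-np.array([.5154,.3541,.1552])))
```

```text
[ 0.587  -0.0213  0.2699] [ 0.224  -0.4971 -4.4519] 0.01928823365897953
[-0.0014  0.0092] [-0.0034 -0.0086]
[230 197  60  20 712]
knob w6 [245 203  32  25 576]
knob [0.5162 0.3539 0.105 ] rel closed TCP tool axes [0.0009 0.     0.0502]
```

Call:
jog_arm([
  [[-0.43, -0.86, 0, 0, 0, 0], [0, 0, 1, 0, 0, 0], [0, 0, 1.5, 0, 0, 0], [0, 0, 1.5, 0, 0, 0], [0, 0, 1.5, 0, 0, 0], [0, 0, 1, 0, 0, 0], [0, 0, 0.5, 0, 0, 0], [0, 0, 0, 0, 0, 0], [0, 0, 0, 0, 0, 0], [0, 0, 0, 0, 0, 0]],
])

```text
time: 17.92
eef_pos: [0.5855, -0.0127, 0.2009]
eef_rot: [[0.973, -0.231, 0.001], [-0.231, -0.973, -0.0], [0.001, -0.0, -1.0]]
wrist_force: [0.4, 0.3, -4.1]
finger_gap: 0.0191
finger_force: 30.0
```

Run:
```python
from lid import *
o=ctrl.observe();d=np.array([.5856,-.0121])-o['eef_pos'][:2];print(o['eef_pos'],o['eef_rot'][:2,:2].T@d)
im=[ctrl.capture(n)[:,:,::-1] for n in('wrist','scene')]
cv2.imwrite('pics/v7.png',np.hstack([cv2.resize(im[0][130:290,170:340],(425,400)), cv2.resize(im[1][145:225,215:290],(375,400))]))
```

```text
[ 0.5855 -0.0127  0.2009] [-0.0001 -0.0006]
```

View pics/v7.png

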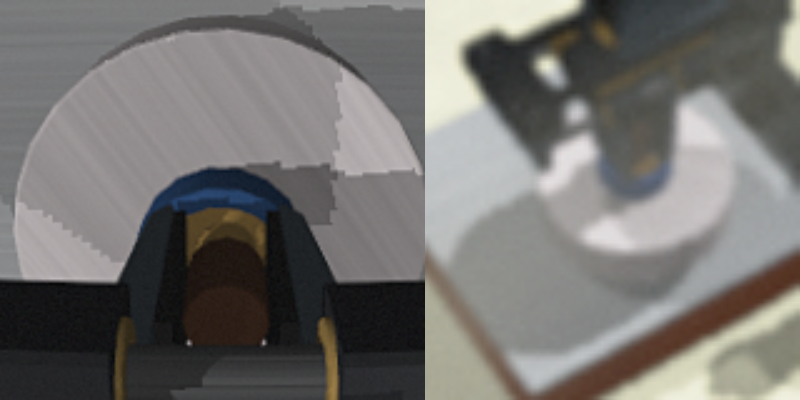

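Wrist and scene crops: the lids hang level over the neck with the knob firmly between the pads. That was my 11th picture, one over the limit of 10, so from here I'll work from numbers only. Now I'll lower the lids gently.

Scaled: -0.001 m is -0.1, 0.001 m is 0.1.

Call:
jog_arm([
  [[-0.1, -0.06, 0.3, 0, 0, 0], [0, 0, 0.3, 0, 0, 0], [0, 0, 0.2, 0, 0, 0], [0, 0, 0.2, 0, 0, 0], [0, 0, 0.1, 0, 0, 0], [0, 0, 0, 0, 0, 0], [0, 0, 0, 0, 0, 0]],
])

```text
time: 18.6
eef_pos: [0.5843, -0.012, 0.1892]
eef_rot: [[0.973, -0.231, -0.0], [-0.231, -0.973, 0.0], [-0.0, 0.0, -1.0]]
wrist_force: [0.5, 0.9, -3.5]
finger_gap: 0.0191
finger_force: 30.0
```

Call:
jog_arm([
  [[0, 0, 0.1, 0, 0, 0], [0, 0, 0.1, 0, 0, 0], [0, 0, 0, 0, 0, 0], [0, 0, 0, 0, 0, 0]],
])

```text
time: 18.93
eef_pos: [0.5843, -0.0119, 0.1872]
eef_rot: [[0.973, -0.231, -0.0], [-0.231, -0.973, 0.0], [-0.0, 0.0, -1.0]]
wrist_force: [-0.1, -0.4, -3.8]
finger_gap: 0.0192
finger_force: 30.0
```

Call:
jog_arm([
  [[0, 0, 0.1, 0, 0, 0], [0, 0, 0, 0, 0, 0], [0, 0, 0, 0, 0, 0]],
])

```text
time: 19.18
eef_pos: [0.5843, -0.0119, 0.1862]
eef_rot: [[0.973, -0.231, -0.0], [-0.231, -0.973, 0.0], [-0.0, 0.0, -1.0]]
wrist_force: [0.1, -0.7, -4.1]
finger_gap: 0.0193
finger_force: 30.0
```

Call:
jog_arm([
  [[0, 0, 0.07, 0, 0, 0], [0, 0, 0, 0, 0, 0], [0, 0, 0, 0, 0, 0]],
])

```text
time: 19.43
eef_pos: [0.5843, -0.012, 0.1855]
eef_rot: [[0.973, -0.231, -0.0], [-0.231, -0.973, -0.0], [-0.0, 0.0, -1.0]]
wrist_force: [-0.4, 1.4, -4.3]
finger_gap: 0.0191
finger_force: 30.0
```

Call:
jog_arm([
  [[0, 0, 0.05, 0, 0, 0], [0, 0, 0, 0, 0, 0], [0, 0, 0, 0, 0, 0]],
])

```text
time: 19.68
eef_pos: [0.5844, -0.012, 0.1852]
eef_rot: [[0.973, -0.231, 0.0], [-0.231, -0.973, -0.0], [0.0, -0.0, -1.0]]
wrist_force: [-1.6, 0.7, -0.2]
finger_gap: 0.0194
finger_force: 30.0
```

Call:
jog_arm([
  [[0, 0, 0.03, 0, 0, 0], [0, 0, 0, 0, 0, 0], [0, 0, 0, 0, 0, 0]],
])

```text
time: 19.93
eef_pos: [0.5844, -0.0119, 0.1852]
eef_rot: [[0.973, -0.231, 0.0], [-0.231, -0.973, -0.0], [0.0, 0.0, -1.0]]
wrist_force: [-3.9, -0.4, 6.1]
finger_gap: 0.0192
finger_force: 30.0
```

Call:
jog_arm([
  [[0, 0, 0, 0, 0, 0], [0, 0, 0, 0, 0, 0], [0, 0, 0, 0, 0, 0], [0, 0, 0, 0, 0, 0], [0, 0, 0, 0, 0, 0], [0, 0, 0, 0, 0, 0], [0, 0, 0, 0, 0, 0], [0, 0, 0, 0, 0, 0], [0, 0, 0, 0, 0, 0], [0, 0, 0, 0, 0, 0]],
], aperture=0.08)

```text
time: 20.77
eef_pos: [0.5843, -0.012, 0.1847]
eef_rot: [[0.973, -0.231, 0.0], [-0.231, -0.973, -0.0], [0.0, -0.0, -1.0]]
wrist_force: [-0.1, -0.6, -0.4]
finger_gap: 0.0798
finger_force: 0.0
```

Run:
```python
from lid import *
p=ctrl.camera_params('wrist');im=ctrl.capture('wrist')[:,:,::-1].copy();cv2.imwrite('pics/w8.png',im);o=ctrl.observe();print(o['eef_pos'],o['finger_gap'],o['wrist_force'])
h=cv2.cvtColor(im,cv2.COLOR_BGR2HSV);m=cv2.inRange(h,(100,90,20),(125,255,255));m[:150]=0;m[300:]=0;m[:,:200]=0;m[:,320:]=0
n,L,s,ce=cv2.connectedComponentsWithStats(m);i=1+s[1:,4].argmax();print(s[i]);m=np.uint8(L==i)*255
c=cv2.convexHull(cv2.findNonZero(m))[:,0]
for z in (.1,.105): 
    P=np.array([onz(p,*q,z,True)[:2] for q in c]);cc=circ(P);print(z,cc,'rel tool',o['eef_rot'][:2,:2].T@(cc[0]-o['eef_pos'][:2]))
u0,v0=s[i,0]+s[i,2]/2,s[i,1]+s[i,3]/2
print('disc',rim(im,p,u0,v0-5,.087,(45,100),-1))
```

```text
[ 0.5843 -0.012   0.1848] 0.07984902927210909 [ 0.1602 -0.6658  0.1993]
[ 224  198   69   67 1807]
0.1 (array([ 0.5837, -0.0108]), np.float64(0.02406294632345058), np.float64(0.0009221061154490824)) rel tool [-0.0009 -0.001 ]
0.105 (array([ 0.586 , -0.0114]), np.float64(0.023382293315151043), np.float64(0.0008960230958128965)) rel tool [ 0.0015 -0.0009]
disc (array([ 0.5755, -0.0093]), np.float64(0.060400536312619914), np.float64(0.011034647504790582), 99)
```

Call:
jog_arm([
  [[0.1, -0.09, 0, 0, 0, 0], [0, 0, 0.5, 0, 0, 0], [0, 0, 0.5, 0, 0, 0], [0, 0, 0.5, 0, 0, 0], [0, 0, 0.2, 0, 0, 0], [0, 0, 0, 0, 0, 0], [0, 0, 0, 0, 0, 0]],
])

```text
time: 21.4
eef_pos: [0.5854, -0.0113, 0.1675]
eef_rot: [[0.973, -0.231, -0.001], [-0.231, -0.973, 0.0], [-0.001, 0.0, -1.0]]
wrist_force: [0.0, -0.5, -0.1]
finger_gap: 0.08
finger_force: 0.0
```

Call:
jog_arm([
  [[0, 0, 0, 0, 0, 0], [0, 0, 0, 0, 0, 0], [0, 0, 0, 0, 0, 0], [0, 0, 0, 0, 0, 0], [0, 0, 0, 0, 0, 0], [0, 0, 0, 0, 0, 0], [0, 0, 0, 0, 0, 0], [0, 0, 0, 0, 0, 0]],
], aperture=0.02)

```text
time: 22.07
eef_pos: [0.5855, -0.0113, 0.1678]
eef_rot: [[0.973, -0.231, 0.0], [-0.231, -0.973, -0.0], [0.0, -0.0, -1.0]]
wrist_force: [-0.4, 0.0, 1.9]
finger_gap: 0.0443
finger_force: 30.0
```

Scaled: -0.005 m is -0.5, -0.004 m is -0.4.

Call:
jog_arm([
  [[0, 0, 0, 0, 0, 0], [0, 0, -0.3, 0, 0, 0], [0, 0, -0.4, 0, 0, 0], [0, 0, -0.5, 0, 0, 0], [0, 0, -0.5, 0, 0, 0], [0, 0, -0.5, 0, 0, 0], [0, 0, -0.5, 0, 0, 0], [0, 0, 0, 0, 0, 0], [0, 0, 0, 0, 0, 0]],
])

```text
time: 22.82
eef_pos: [0.5856, -0.0113, 0.1952]
eef_rot: [[0.973, -0.231, 0.001], [-0.231, -0.973, -0.0], [0.001, -0.0, -1.0]]
wrist_force: [0.3, -0.8, -2.3]
finger_gap: 0.0447
finger_force: 30.0
```

Call:
jog_arm([
  [[0, 0, -0.5, 0, 0, 0], [0, 0, -1, 0, 0, 0], [0, 0, -1.5, 0, 0, 0], [0, 0, -2, 0, 0, 0], [0, 0, -2, 0, 0, 0], [0, 0, -1.5, 0, 0, 0], [0, 0, -1, 0, 0, 0], [0, 0, -0.5, 0, 0, 0], [0, 0, 0, 0, 0, 0], [0, 0, 0, 0, 0, 0]],
])

```text
time: 23.65
eef_pos: [0.5852, -0.0113, 0.2943]
eef_rot: [[0.973, -0.231, -0.0], [-0.231, -0.973, 0.0], [-0.0, 0.0, -1.0]]
wrist_force: [-0.6, -0.2, -1.4]
finger_gap: 0.0447
finger_force: 30.0
```

Call:
jog_arm([
  [[0, 0, 0, 0, 0, 0], [0, 0, 0, 0, 0, 0], [0, 0, 0, 0, 0, 0]],
])

```text
time: 23.9
eef_pos: [0.5852, -0.0113, 0.294]
eef_rot: [[0.973, -0.231, -0.001], [-0.231, -0.973, 0.0], [-0.001, 0.0, -1.0]]
wrist_force: [-0.2, 0.1, -2.9]
finger_gap: 0.0446
finger_force: 30.0
```

Run:
```python
from lid import *
o=ctrl.observe();print(o['eef_pos'],o['eef_rot'],o['finger_gap'],o['finger_force'],o['wrist_force'],o['wrist_torque'])
for n in('wrist','scene','top'): cv2.imwrite(f'pics/f_{n}.png',ctrl.capture(n)[:,:,::-1])
# brass inner lid / knob below, seen by scene & top
for n in('scene','top'):
    p=ctrl.camera_params(n);h=cv2.cvtColor(cv2.imread(f'pics/f_{n}.png'),cv2.COLOR_BGR2HSV)
    M=np.linalg.inv(p['cam_to_world'])
    def pr(w):
        c=M[:3,:3]@w+M[:3,3];return p['cx']+p['fx']*c[0]/-c[2],p['cy']-p['fy']*c[1]/-c[2]
    print(n,'expected flange',pr(np.array([.5856,-.0121,.083])),'knob',pr(np.array([.5856,-.0121,.135])))
    m=cv2.inRange(h,(10,90,40),(30,255,255));u,v=map(int,pr(np.array([.5856,-.0121,.1])));z=np.zeros_like(m);cv2.circle(z,(u,v),30,255,-1)
    k,L,s,c=cv2.connectedComponentsWithStats(m&z);print([(s[i].tolist(),c[i].tolist()) for i in range(1,k) if s[i,4]>8])
```

```text
[ 0.5852 -0.0113  0.294 ] [[ 0.973  -0.2307 -0.0012]
 [-0.2307 -0.973   0.0001]
 [-0.0012  0.0002 -1.    ]] 0.04456166092682367 29.999610700760968 [-0.1702  0.1267 -2.9291] [0.0209 0.0073 0.0153]
scene expected flange (np.float64(256.1908772875902), np.float64(182.87807458960518)) knob (np.float64(255.77959050930022), np.float64(172.53193214361448))
[([246, 178, 22, 15, 252], [256.4920634920635, 184.98015873015873])]
top expected flange (np.float64(249.1491003409782), np.float64(203.5801636711095)) knob (np.float64(248.87345899141732), np.float64(201.00183616732681))
[]
```

Run:
```python
from h import *
a=cv2.imread('pics/top0.png');b=cv2.imread('pics/f_top.png')
for n,I in(('0',a),('f',b)):
    h=cv2.cvtColor(I,cv2.COLOR_BGR2HSV);m=cv2.inRange(h,(0,100,30),(20,255,200));m[:,:330]=0;m[:,365:]=0;m[:205]=0;m[255:]=0;print('brush',n,cv2.minAreaRect(cv2.findNonZero(m)))
d=(cv2.absdiff(a,b).max(2)>60).astype(np.uint8)
for n,(u,v,r) in dict(pan=(332,167,40),jebena=(178,163,20),pestle=(117,204,25),rod=(242,157,35),canister=(397,202,18),cup=(138,188,10)).items():
    z=np.zeros_like(d);cv2.circle(z,(u,v),r,1,-1);print(n,int((d&z).sum()))
I=cv2.imread('pics/f_top.png');g=cv2.cvtColor(I,cv2.COLOR_BGR2GRAY);print('dark plate pixels',[int(g[v,u]) for u,v in((232,221),(249,225),(261,227))])
print(ctrl.observe()['time']); ctrl.close_job()
```

```text
brush 0 ((345.988037109375, 225.3515167236328), (11.625704765319824, 24.06929588317871), 6.709836483001709)
brush f ((345.1828918457031, 225.2969970703125), (10.774689674377441, 23.808589935302734), 10.007980346679688)
pan 0
jebena 0
pestle 31
rod 1691
canister 0
cup 0
dark plate pixels [81, 67, 57]
24.05
the job is handed in; nothing more can be done
```

Job handed in at 24 s: the three lumps are in the trough, the brush is back on the ledge, the inner lid is seated, and the outer lid is held level about 12.6 cm above where it sat. I viewed 11 pictures, one over the limit of 10. In the final image check, the pan, jebena, canister and cup showed no change; the pestle area differed slightly and the rod area a lot, probably shadow and the arm in view, and I did not confirm either before handing in.

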